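# Close the draw latch on a slide-lid case

### The job

Close the draw latch of the plywood case: swing its wire loop down over the keeper on the lid and seat it gently under the keeper's lip, without hauling the lid in by the loop, then press the lever down over centre until it lies fully down and holds the lid drawn tight against its seal. Do not force any part of the latch or case (work gently, always well under 40 N), leave the things beside the case alone, and let go at the end.

Things in the scene. Friction and masses are not known exactly. Their poses are not given: they have to be found in the camera images.
- case: Low plywood case with a sliding lid, 310 x 200 x 70 mm. Origin on the table, below the lever axis; x points level from lever to keeper, y along the lever's hinge axis, z up. It reaches x -75 to 235, y -100 to 100 mm; flat top at z 70. The lid begins at x 26, beyond a 14 mm black rubber seal; aluminium rails along y -96 and 96 stand 6 mm above the top.
- lever_pivot (a point): Axis of the latch lever, mid-width, fixed to the case: 88 mm above the table, 18 mm above the case's top. Axes as the case's. The loop's pivot rides on the lever 17 mm from here: at lever angle a it lies at x = -17 cos(a - 0.2), z = 17 sin(a - 0.2) mm in this frame.
- lever (a joint): Steel latch lever: 0 = fully down on its stop, flat, pointing to the case's -x; 1.57 upright; 2.4 leaning to the keeper (stop). Plate 4 mm thick, 22 to 28 wide. Stiff hinge (0.03 N m): stays where left, moves along if the loop is pulled. With the loop hooked it goes over centre at about 0.25; press it on to its stop. Needs up to about 10 N near its tip.
- lever_tip (a point): Free end of the lever, mid-thickness, 50 mm from the lever axis. x points from the tip back to the axis; z is normal to the plate (up when the lever is down).
- loop (a joint): Loop's angle to the lever. Its slope above level, towards the keeper, is loop minus lever: 1.57 = standing upright, 0 = level. Hinge friction (0.015 N m) keeps it at the angle to the lever where it was left, so a loop not caught under the keeper's lip rises along with the lever as that is pressed.
- loop_pivot (a point): Pivot of the loop on the lever, mid-width. x points along the loop to its crossbar.
- loop_bar (a point): Middle of the loop's crossbar. The loop is a rectangular bail of 5 mm round steel: crossbar along the hinge axis, 70 mm from the loop pivot, and two side rods from the pivot to it, 40 mm over their outsides (30 inside). Grip it across the outsides of the rods, 5 to 15 mm short of the crossbar; it turns between the fingers. x points along the loop, away from its pivot.
- keeper_mark (a point): Nominal centre of a crossbar seated in the steel keeper (26 mm wide), 14.5 mm above the lid's top; moves with the lid; axes as the case's. The real keeper, screwed on in a slot, stands up to 4.5 mm nearer to the lever or farther (not measured: feel for it). The bar seats against an upright 2.5 mm nearer the lever. A ledge 2.5 mm below the seated bar's centre carries the bar.
- keeper_lip (a point): Nominal outer edge of the keeper's lip, at its underside: 1.5 mm beyond and 6.5 mm above keeper_mark, same unknown shift. The lip, 3 mm thick, overhangs the upright by 4 mm, away from the lever. The bar passes down beyond this edge to the ledge (which runs 15 mm on beyond the edge; resting the bar on it does no harm), then back under the lip until it meets the upright.
- lid (a joint): How far the sliding plywood lid (204 x 182 x 10 mm) is drawn towards the lever, pressing the rubber seal: 0 = seal relaxed. Springs back with 3.5 N per mm. The closed latch holds it drawn in by about 3 to 12 mm, depending on the keeper's place.
- glue_jar: Bystander: a round jar, 64 mm across, 85 mm high, origin at its foot. Leave alone.
- brush: Bystander: a brush lying on the table, origin at its underside. Leave alone.
- mix_cup: Bystander: an open white cup, 68 mm across, 75 mm high, origin at its foot. Leave alone.

How it is judged:
By the outcome, as a careful person would: the job done as asked, in the order asked, and still so for the second after the job is handed in, with the robot touching nothing.
It also fails if it takes over 72 s, if anything falls off the work surface, if the arm or the gripper's body presses on something with over 40 N, if the wrist force passes 120 N, or if a joint passes its speed limit or range.

### The arm

A 7-joint arm with a two-finger parallel gripper is mounted at the origin on the work surface. World frame = base frame: x ahead of the robot, y to its left, z up, the work surface at z = 0. Lengths are in m, angles in rad, forces in N, time in s.
With the tool pointing down it reaches from about 0.4 to 0.85 m from the base axis. Payload 4.5 kg.
Tool frame: the origin (TCP) lies midway between the tips of the shut fingers; the grasp point (between the pads) lies 19 mm behind it; z points along the fingers, y is the direction in which the jaws open and shut (so a half turn about z gives the same grasp; the last joint's range is limited). The gripper opens to 88 mm and grips with 3 to 60 N. Pads are 18 mm wide; open, the fingers measure 123 mm over their backs; the gripper's body (75 mm by 187 mm) begins 45 mm behind the grasp point.
Start: joints at [1.277, 0.689, -0.195, 1.565, 0.157, 0.902, -0.215], TCP at [0.201, -0.592, 0.239] pointing down, gripper open.
Joint ranges: [-3.01, 3.01], [-0.46, 2.08], [-1.47, 1.51], [0.13, 2.56], [-1, 4.14], [0.04, 2.09], [-2.66, 2.66]. Speed limits (rad/s): [2.57, 2.57, 3.14, 3.14, 3.14, 3.14, 3.14].

### API

Orientations are given as a 3x3 rotation matrix whose columns are the frame's x, y, z axes.
In Python, from cell import observe, grab_frame, ctrl gives the robot as it stands.
- The arm moves only by the tool jog_arm, never from a script. Its argument "targets" is a list of rows, each a list of 3 entries, a list of its own where there are three numbers: the shift along the tool's x, y, z in cm, then the turn, a rotation vector about the tool's x, y, z in degrees, then the finger opening in cm, from 0 to 8.81. A call has 1 to 10 rows; each row is the pose to reach, as a shift and turn from the pose commanded when the call began, along the tool's axes at that moment; what a row does not reach only later rows make up. A row lasts 1/12 s, in which the tool goes at most 41.7 mm and 7.16 degrees, less where a joint would pass 70% of its speed; a pose out of reach is approached as far as the arm can. A call with a gripper value outside its range is refused whole. The fingers move at their own pace and stop on an object; "grip_force" is the grip in N (left out, the last holds). Time passes only in rows, so rows that repeat a pose let the fingers close. It gives the time, the measured TCP pose, the force and the opening at its end, in the units of the state.
- observe(): the state, without advancing time (a new reading comes with each control period).
- grab_frame(name): name is "scene" or "side" or "wrist"; returns a dict with "image" (400x640x3 uint8, red, green, blue), "camera_matrix" (3x3 intrinsics, pixels), "rvec" (rotation vector, rad) and "tvec" (3), from world to camera coordinates, as OpenCV has them; the wrist camera has in their place "hand_eye" (4x4, takes a point from camera to tool coordinates, whose origin is the TCP and whose axes are the flange's). Camera axes: x right, y down, z forward; pixel columns grow to the right and rows downward; lengths in m; the calibration is good to about 2 mm. The wrist camera is an equidistant fisheye: a pixel r from the principal point sees the ray r / f radians off the axis. A picture is of the moment at which its call begins: read the wrist's pose just before it. There is no depth.
- ctrl.close_job(): hands the job in, once; it reports no verdict.
The state is a dict: "time": time; "qpos": joint angles; "dq": joint speeds; "tau": joint torques, N m; "ee_pos": TCP position; "tcp_rot": TCP orientation; "force": force on the tool from outside, world axes, zero at the start; "ft_torque": the same for the moment, N m; "grip_width": opening from 0.0 (shut) to 1.0 (fully open).
Only numpy, scipy, OpenCV 4.12 (cv2) and the standard library are available. Lean on these libraries where they do the work, as an engineer would, in place of code of your own. Each camera call takes 0.05 s, during which the arm holds its last target. There are 200 camera calls.

## Working session

There is one attempt and no reset: what is moved stays moved. The work goes in short steps, Python scripts to look and compute and a tool call to move; the robot and the scene stay as the last step left them, time stands still between calls to the robot, and variables do not carry over. Pictures are saved under pics/ and viewed, about 8 in all and at most 12, crops included, and the job is handed in when it is done.

Besides the shell and the picture viewer there is one more tool, called after ">>>" as name(argument=value, ...), one argument or row to a line, values as JSON. jog_arm: Moves the arm, as the interface text tells. Its arguments: {"type":"object","properties":{"targets":{"type":"array"},"grip_force":{"type":"number"}},"required":["targets"]}

```bash
ls; mkdir -p pics
python3 - <<'E'
from cell import observe, grab_frame
import cv2, numpy as np, pickle
o=observe(); print(o)
for n in("scene","side"):
    f=grab_frame(n); pickle.dump(f,open(f"pics/{n}0.pkl","wb"))
    cv2.imwrite(f"pics/{n}0.png",f["image"][:,:,::-1]); print(n,f["camera_matrix"],cv2.Rodrigues(f["rvec"])[0],f["tvec"])
E
```

```text
pics
{'time': 0.0, 'qpos': array([ 1.27682916,  0.68999066, -0.19452683,  1.56632961,  0.15726469,
        0.90249209, -0.21511981]), 'dq': array([-0.00031993, -0.00072807, -0.00053702,  0.00079013, -0.00120905,
       -0.00034109, -0.00123858]), 'tau': array([ 6.64251093e-04, -5.27562046e+01, -1.26681548e+00, -1.53429759e+01,
       -5.26033295e-02,  6.56419405e-03,  1.79194612e-04]), 'ee_pos': array([ 0.20097271, -0.5911437 ,  0.23791003]), 'tcp_rot': array([[ 9.46747120e-01,  3.21977375e-01, -6.79230402e-04],
       [ 3.21978077e-01, -9.46745597e-01,  1.70094191e-03],
       [-9.53935824e-05, -1.82905915e-03, -9.99998323e-01]]), 'force': array([ 0.40386253, -0.60880769,  0.84487387]), 'ft_torque': array([-0.04505676, -0.05604663, -0.027247  ]), 'grip_width': 0.9998673698663625}
scene [[456.2813836    0.         316.74311696]
 [  0.         456.2813836  196.67268062]
 [  0.           0.           1.        ]] [[ 2.15833676e-01  9.76430135e-01  1.23645087e-04]
 [ 5.80067768e-01 -1.28118429e-01 -8.04429645e-01]
 [-7.85453505e-01  1.73694730e-01 -5.94047920e-01]] [-0.16062653 -0.28313964  1.43972621]
side [[362.0704556    0.         316.96146798]
 [  0.         362.0704556  190.85637791]
 [  0.           0.           1.        ]] [[-0.89440246 -0.44717496  0.00887657]
 [-0.29943676  0.5839304  -0.75456141]
 [ 0.33223767 -0.67753955 -0.65616941]] [0.52813034 0.23624909 0.58013263]
```

View pics/scene0.png

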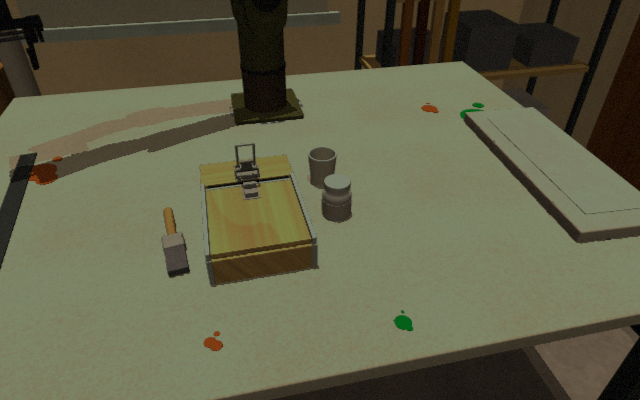

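View pics/side0.png

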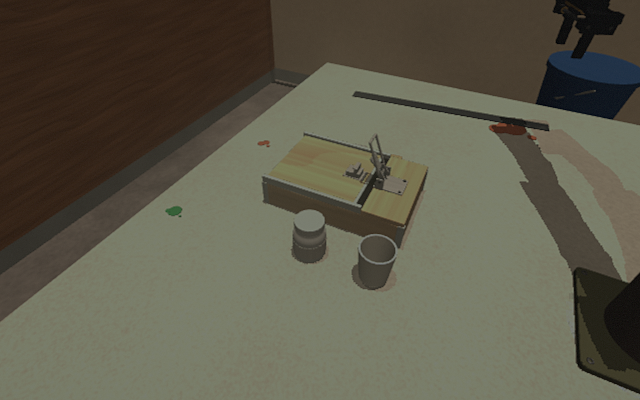

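The scene camera shows the case with its latch at about (245,180), loop standing at (245,150), jar (337,198), cup (322,165), brush (173,240). The side camera shows loop top at (377,137), keeper at (355,172). I'll take a composite crop for pixel picks.

Run:
```python
import cv2, numpy as np
a=cv2.imread("pics/scene0.png")[135:285,190:330]; b=cv2.imread("pics/side0.png")[120:255,255:435]
a=cv2.resize(a,None,fx=4,fy=4,interpolation=cv2.INTER_CUBIC)[:600]
b=cv2.resize(b,None,fx=4,fy=4,interpolation=cv2.INTER_CUBIC)
cv2.imwrite("pics/a.png",cv2.convertScaleAbs(a,alpha=1.5)); cv2.imwrite("pics/b.png",cv2.convertScaleAbs(b,alpha=1.5))
```

```text
(no output)
```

View pics/a.png

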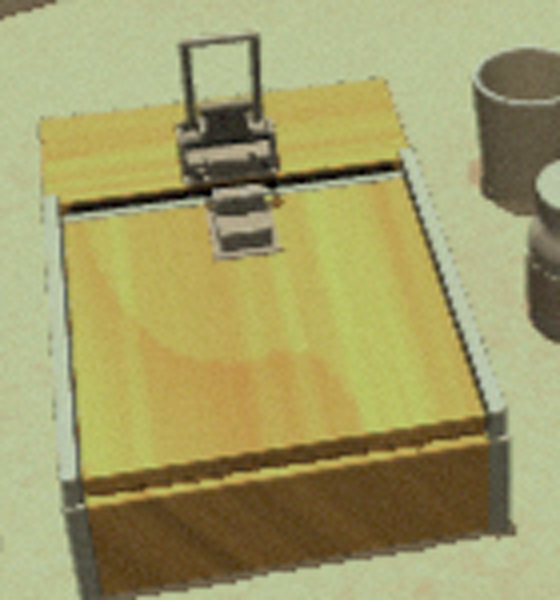

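View pics/b.png

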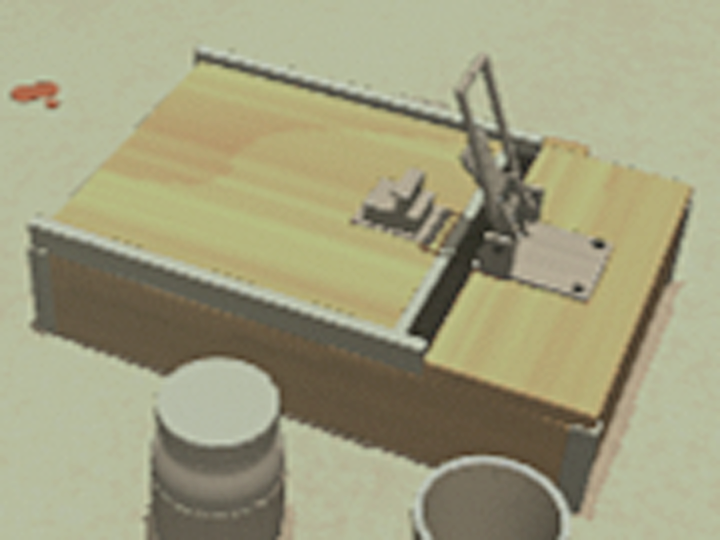

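```bash
cat > h.py <<'E'
import numpy as np, cv2, pickle
from scipy.optimize import least_squares
def load(n): return pickle.load(open(f"pics/{n}0.pkl","rb"))
F={"a":load("scene"),"b":load("side")}; OFF={"a":(190,135),"b":(255,120)}
def px(c,u,v): return np.array([(u+.5)/4-.5+OFF[c][0],(v+.5)/4-.5+OFF[c][1]])
def proj(c,P):
    f=F[c]; return cv2.projectPoints(np.array(P,float).reshape(-1,1,3),f["rvec"],f["tvec"],f["camera_matrix"],None)[0][:,0]
def tri(pa,pb):
    M=[F[c]["camera_matrix"]@np.c_[cv2.Rodrigues(F[c]["rvec"])[0],F[c]["tvec"]] for c in "ab"]
    X=cv2.triangulatePoints(M[0],M[1],pa.reshape(2,1),pb.reshape(2,1))[:,0]; X=X[:3]/X[3]
    return X, proj("a",X)[0]-pa, proj("b",X)[0]-pb
E
python3 - <<'E'
from h import *
L=[("a",40,118,-75,-100,70),("a",386,80,-75,100,70),("a",100,598,235,-100,0),("a",512,533,235,100,0),
("b",692,188,-75,-100,70),("b",598,418,-75,100,70),("b",580,515,-75,100,0),("b",35,330,235,100,0)]
def W(p,q): 
    c,s=np.cos(p[2]),np.sin(p[2]); return np.array([p[0]+c*q[0]-s*q[1],p[1]+s*q[0]+c*q[1],q[2]])
def res(p): return np.concatenate([proj(c,W(p,np.array(q)/1000))[0]-px(c,u,v) for c,u,v,*q in L])
r=least_squares(res,[.5,-.1,0],loss="soft_l1"); print(r.x,np.round(res(r.x).reshape(-1,2),1))
p=r.x
def inv(X): 
    c,s=np.cos(p[2]),np.sin(p[2]); d=X[:2]-p[:2]; return np.array([c*d[0]+s*d[1],-s*d[0]+c*d[1],X[2]])*1000
for n,A,B in [("bar",(220,39),(474,75)),("barL",(183,43),(486,57)),("barR",(257,36),(462,93))]:
    X,ea,eb=tri(px("a",*A),px("b",*B)); print(n,X,inv(X).round(1),ea.round(1),eb.round(1))
E
```

```text
[ 0.48728778 -0.09721176  0.02478869] [[ 0.4  0.3]
 [ 0.4 -1.1]
 [-2.   0.7]
 [ 0.7 -1.8]
 [ 0.1 -1.3]
 [ 0.3 -0.2]
 [-1.1  0.2]
 [ 0.4  0.2]]
bar [ 0.5182116  -0.0982557   0.16775429] [ 30.9  -1.8 167.8] [0. 0.] [ 0.1 -0.1]
barL [ 0.51847289 -0.11665194  0.16782248] [ 30.7 -20.2 167.8] [0.1 0.1] [ 0.1 -0.1]
barR [ 0.51810748 -0.07997032  0.16749519] [ 31.2  16.5 167.5] [-0.1 -0.1] [-0.2  0.2]
```

```bash
cat > go.py <<'E'
import numpy as np, sys
from scipy.spatial.transform import Rotation as Ro
from cell import observe
P=np.array([0.48729,-0.09721,0.02479]); 
C=Ro.from_euler('z',P[2]).as_matrix(); O=np.array([P[0],P[1],0])
def Rt(t,roll=0): # tool leaning: z=(-sin t,0,-cos t) in case
    s,c=np.sin(np.radians(t)),np.cos(np.radians(t))
    return C@np.array([[c,0,-s],[0,-1,0],[-s,0,-c]])
def state():
    o=observe(); c=C.T@(o["ee_pos"]-O)*1000; R=C.T@o["tcp_rot"]
    t=np.degrees(np.arctan2(-R[0,2],-R[2,2]))
    print("t=%.2f case TCP"%o["time"],c.round(1),"tilt %.1f"%t,"F case",(C.T@o["force"]).round(1),"grip %.1f mm"%(o["grip_width"]*88.1))
    return o
def go(x,y,z,t,o=None):
    o=o or observe(); Rn=o["tcp_rot"]; d=O+C@np.array([x,y,z])/1000-o["ee_pos"]
    rv=(Ro.from_matrix(Rn).inv()*Ro.from_matrix(Rt(t))).as_rotvec()
    print((x,y,z,t),"shift cm",(Rn.T@d*100).round(2),"turn deg",np.degrees(rv).round(1))
if __name__=="__main__":
    o=state()
    for a in sys.argv[1:]: go(*map(float,a.split(",")),o)
E
python3 go.py 45,-1,215,21
```

```text
t=0.10 case TCP [-298.4 -486.8  238. ] tilt 0.0 F case [-0.1 -0.3  0.9] grip 87.8 mm
(45.0, -1.0, 215.0, 21.0) shift cm [ 47.28 -36.11   2.35] turn deg [  3.1 -20.8  17.2]
```

>>> jog_arm(
  targets=[
    [[4,-3,0],[0,-2,2],8.8],
    [[8,-6,0],[0.5,-4,4],8.8],
    [[12,-9,0.4],[0.8,-6,5],8.8],
    [[16,-12,0.7],[1,-8,7],8.8],
    [[20,-15,1],[1.3,-10,8],8.8],
    [[24,-18,1.2],[1.6,-11,9],8.8],
    [[28,-21,1.4],[2,-13,11],8.8],
    [[31,-24,1.6],[2.2,-15,12],8.8],
    [[34,-26,1.7],[2.3,-16,13],8.8],
    [[36,-28,1.8],[2.4,-17,14],8.8],
  ],
  grip_force=10,
)

```text
time: 0.93
ee_pos: [0.4325, -0.2428, 0.2219]
tcp_rot: [[0.952, 0.081, -0.295], [0.079, -0.997, -0.019], [-0.296, -0.005, -0.955]]
force: [1.3, -1.0, -0.3]
grip_width: 1.003
```

```bash
python3 go.py 45,-1,215,21
```

```text
t=0.93 case TCP [ -58.4 -144.2  221.9] tilt 17.2 F case [ 1.3 -1.  -0.3] grip 88.4 mm
(45.0, -1.0, 215.0, 21.0) shift cm [ 10.85 -13.72  -2.57] turn deg [ 0.8 -3.8  3.1]
```

>>> jog_arm(
  targets=[
    [[0,0,0],[0,0,0],8.8],
    [[0,0,0],[0,0,0],8.8],
    [[0,0,0],[0,0,0],8.8],
  ],
)

```text
time: 1.18
ee_pos: [0.4307, -0.2455, 0.222]
tcp_rot: [[0.952, 0.081, -0.295], [0.079, -0.997, -0.02], [-0.296, -0.004, -0.955]]
force: [-1.3, -1.1, -0.5]
grip_width: 0.996
```

```bash
python3 go.py 45,-1,215,21
```

```text
t=1.18 case TCP [ -60.2 -146.9  222. ] tilt 17.2 F case [-1.3 -1.1 -0.5] grip 87.7 mm
(45.0, -1.0, 215.0, 21.0) shift cm [ 11.04 -13.97  -2.62] turn deg [ 0.8 -3.8  3.1]
```

>>> jog_arm(
  targets=[
    [[2,-2.5,-0.5],[0.1,-0.7,0.5],8.8],
    [[4.4,-5.6,-1.0],[0.3,-1.5,1.2],8.8],
    [[6.6,-8.4,-1.6],[0.5,-2.3,1.8],8.8],
    [[8.8,-11.2,-2.1],[0.6,-3,2.5],8.8],
    [[10.3,-13,-2.4],[0.8,-3.6,3],8.8],
    [[11,-13.9,-2.6],[0.8,-3.8,3.1],8.8],
    [[11,-13.9,-2.6],[0.8,-3.8,3.1],8.8],
    [[11,-13.9,-2.6],[0.8,-3.8,3.1],8.8],
  ],
)

```text
time: 1.85
ee_pos: [0.5315, -0.1, 0.2154]
tcp_rot: [[0.933, 0.023, -0.358], [0.021, -1.0, -0.01], [-0.358, 0.002, -0.934]]
force: [-0.6, -0.9, -1.0]
grip_width: 1.0
```

```bash
python3 go.py 23.6,-1.5,148,21
python3 - <<'E'
from cell import *
import cv2,pickle
o=observe(); f=grab_frame("wrist"); pickle.dump((o,f),open("pics/w1.pkl","wb"))
print(f["camera_matrix"],f["hand_eye"]); cv2.imwrite("pics/w1.png",cv2.convertScaleAbs(f["image"][:,:,::-1],alpha=1.5))
E
```

```text
t=1.85 case TCP [ 44.1  -3.9 215.4] tilt 21.0 F case [-0.7 -0.9 -1. ] grip 88.1 mm
(23.6, -1.5, 148.0, 21.0) shift cm [ 0.5  -0.25  7.03] turn deg [ 0.  -0.  -0.1]
[[309.70691629   0.         317.22448502]
 [  0.         309.70691629 197.8134315 ]
 [  0.           0.           1.        ]] [[ 4.37210439e-04 -9.63284825e-01 -2.68481200e-01  6.82905995e-02]
 [ 9.99999139e-01  7.53308877e-04 -1.07434318e-03  8.72104298e-04]
 [ 1.23714776e-03 -2.68480499e-01  9.63284325e-01 -1.47052105e-01]
 [ 0.00000000e+00  0.00000000e+00  0.00000000e+00  1.00000000e+00]]
```

View pics/w1.png

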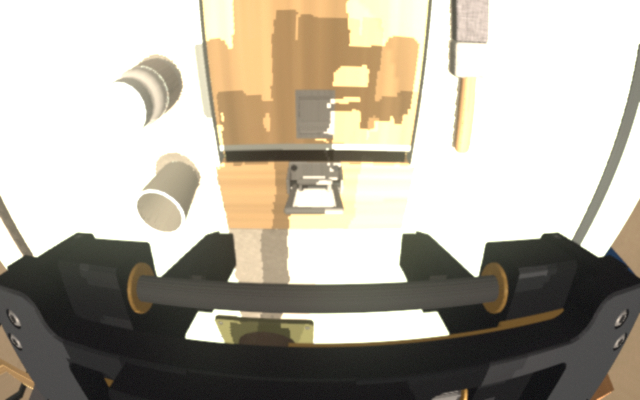

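The wrist view shows the loop's bar at (287..342, 211) between the fingers, keeper plate at (297..333, 90..137). Check positions by ray.

Run:
```python
import pickle,numpy as np
from go import C,O
o,f=pickle.load(open("pics/w1.pkl","rb")); K=f["camera_matrix"]; H=f["hand_eye"]
def ray(u,v,z):
    d=np.array([u-K[0,2],v-K[1,2]])/K[0,0]; r=np.hypot(*d); c=np.r_[d/r*np.sin(r),np.cos(r)]
    R=o["tcp_rot"]; p=o["ee_pos"]+R@H[:3,3]; q=R@H[:3,:3]@c
    return (C.T@(p+q*(z/1000-p[2])/q[2]-O)*1000).round(1)
print("bar",ray(287,211,168),ray(342,211,168))
print("seal/lid edge",ray(222,150,70),ray(410,150,70),"rear edge",ray(219,225,70),ray(412,225,70))
print("keeper top far/near",ray(315,94,94),ray(315,132,94),"L/R",ray(297,115,85),ray(333,115,85))
```

```text
bar [ 30.7  15.6 168. ] [ 30.7 -21.1 168. ]
seal/lid edge [26.7 87.4 70. ] [ 26.2 -94.1  70. ] rear edge [-69.9 109.1  70. ] [ -70.3 -113.7   70. ]
keeper top far/near [87.3 -3.  94. ] [54.3 -2.8 94. ] L/R [66.1 12.2 85. ] [ 66.  -17.8  85. ]
```

>>> jog_arm(
  targets=[
    [[0.1,0,1],[0,0,0],8.8],
    [[0.2,-0.1,2.2],[0,0,0],7],
    [[0.3,-0.1,3.4],[0,0,0],7],
    [[0.4,-0.15,4.6],[0,0,0],7],
    [[0.5,-0.15,5.8],[0,0,0],7],
    [[0.5,-0.15,6.6],[0,0,0],7],
    [[0.5,-0.15,7],[0,0,0],7],
    [[0.5,-0.15,7],[0,0,0],5],
  ],
)

```text
time: 2.57
ee_pos: [0.5109, -0.0979, 0.1481]
tcp_rot: [[0.933, 0.023, -0.359], [0.021, -1.0, -0.008], [-0.359, 0.0, -0.933]]
force: [0.3, -0.8, -0.1]
grip_width: 0.74
```

>>> jog_arm(
  targets=[
    [[0,0,0],[0,0,0],4.4],
    [[0,0,0],[0,0,0],4.2],
    [[0,0,0],[0,0,0],4],
    [[0,0,0],[0,0,0],3.6],
    [[0,0,0],[0,0,0],3.6],
    [[0,0,0],[0,0,0],3.6],
  ],
  grip_force=8,
)

```text
time: 3.07
ee_pos: [0.5128, -0.0976, 0.1488]
tcp_rot: [[0.934, 0.025, -0.356], [0.023, -1.0, -0.01], [-0.356, 0.002, -0.935]]
force: [1.2, -3.7, 3.4]
grip_width: 0.448
```

```bash
python3 go.py
python3 - <<'E'
from cell import *
import cv2,numpy as np
f=grab_frame("scene")["image"][110:260,180:330,::-1];g=grab_frame("side")["image"][75:225,300:450,::-1]
cv2.imwrite("pics/g.png",cv2.convertScaleAbs(cv2.resize(np.hstack([f,g]),None,fx=2.66,fy=2.66,interpolation=2),alpha=1.5))
E
```

```text
t=3.07 case TCP [ 25.5  -1.1 148.8] tilt 20.8 F case [ 1.1 -3.7  3.4] grip 39.5 mm
```

View pics/g.png

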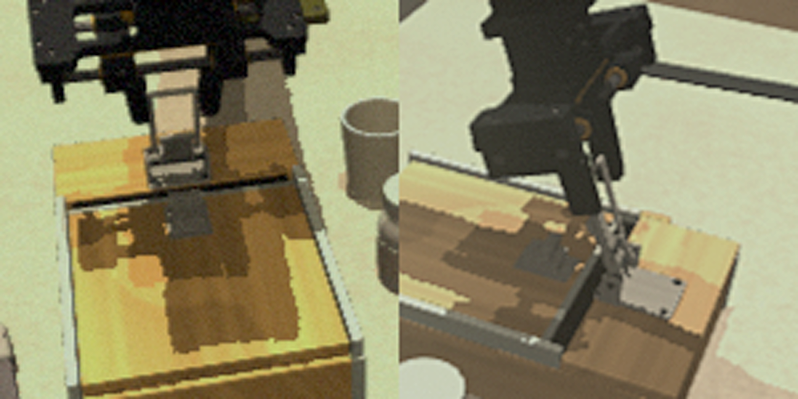

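Grip confirmed (39.5 mm, fingers on both rods). Compute the swing arc.

Run:
```python
import numpy as np
t=np.radians(21);X=np.array([np.cos(t),-np.sin(t)]);Z=-np.array([np.sin(t),np.cos(t)])
G=lambda s:60*np.array([np.cos(np.radians(s)),np.sin(np.radians(s))])
for s in list(range(68,-5,-6))+[-10,-13,-16]: d=(G(s)-G(68))/10; print(s,round(d@X,2),round(d@Z,2), (G(s)+[6-3.9,104-10.3]).round(1))
```

```text
68 0.0 0.0 [ 24.6 149.3]
62 0.63 0.04 [ 30.3 146.7]
56 1.24 0.15 [ 35.7 143.4]
50 1.85 0.33 [ 40.7 139.7]
44 2.43 0.56 [ 45.3 135.4]
38 2.99 0.86 [ 49.4 130.6]
32 3.51 1.21 [ 53.  125.5]
26 3.99 1.61 [ 56. 120.]
20 4.42 2.06 [ 58.5 114.2]
14 4.81 2.56 [ 60.3 108.2]
8 5.14 3.09 [ 61.5 102.1]
2 5.42 3.65 [62.1 95.8]
-4 5.63 4.24 [62.  89.5]
-10 5.79 4.85 [61.2 83.3]
-13 5.84 5.16 [60.6 80.2]
-16 5.87 5.48 [59.8 77.2]
```

>>> jog_arm(
  targets=[
    [[0.3,0.05,0],[0,0,0],3.6],
    [[0.63,0.1,0.04],[0,0,0],3.6],
    [[0.95,0.1,0.1],[0,0,0],3.6],
    [[1.24,0.1,0.15],[0,0,0],3.6],
    [[1.55,0.1,0.24],[0,0,0],3.6],
    [[1.85,0.1,0.33],[0,0,0],3.6],
    [[2.15,0.1,0.45],[0,0,0],3.6],
    [[2.43,0.1,0.56],[0,0,0],3.6],
    [[2.43,0.1,0.56],[0,0,0],3.6],
  ],
)

```text
time: 3.92
ee_pos: [0.5334, -0.0972, 0.1335]
tcp_rot: [[0.934, 0.025, -0.357], [0.024, -1.0, -0.009], [-0.357, 0.0, -0.934]]
force: [1.0, -4.9, 2.5]
grip_width: 0.451
```

```bash
python3 go.py
```

```text
t=3.92 case TCP [ 46.   -1.1 133.5] tilt 20.9 F case [ 0.8 -4.9  2.5] grip 39.7 mm
```

>>> jog_arm(
  targets=[
    [[0.28,-0.05,0.15],[0,0,0],3.6],
    [[0.56,-0.1,0.3],[0,0,0],3.6],
    [[0.82,-0.15,0.48],[0,0,0],3.6],
    [[1.08,-0.15,0.65],[0,0,0],3.6],
    [[1.08,-0.15,0.65],[0,0,0],3.6],
  ],
)

```text
time: 4.33
ee_pos: [0.5409, -0.0969, 0.1235]
tcp_rot: [[0.934, 0.025, -0.357], [0.023, -1.0, -0.011], [-0.357, 0.002, -0.934]]
force: [2.4, -6.9, 1.6]
grip_width: 0.449
```

```bash
python3 go.py
```

```text
t=4.33 case TCP [ 53.6  -1.  123.5] tilt 20.9 F case [ 2.2 -6.9  1.6] grip 39.5 mm
```

>>> jog_arm(
  targets=[
    [[0.24,0.1,0.2],[0,0,0],3.6],
    [[0.48,0.2,0.4],[0,0,0],3.6],
    [[0.7,0.3,0.62],[0,0,0],3.6],
    [[0.91,0.35,0.85],[0,0,0],3.6],
    [[1.1,0.35,1.1],[0,0,0],3.6],
    [[1.3,0.35,1.35],[0,0,0],3.6],
    [[1.3,0.35,1.35],[0,0,0],3.6],
  ],
)

```text
time: 4.92
ee_pos: [0.5483, -0.0974, 0.1063]
tcp_rot: [[0.934, 0.026, -0.357], [0.025, -1.0, -0.007], [-0.357, -0.002, -0.934]]
force: [1.8, -0.6, 0.3]
grip_width: 0.443
```

```bash
python3 go.py;  python3 - <<'E'
from cell import *
import cv2,numpy as np
f=grab_frame("scene")["image"][130:230,190:290,::-1];g=grab_frame("side")["image"][90:190,310:410,::-1]
cv2.imwrite("pics/g2.png",cv2.convertScaleAbs(cv2.resize(np.hstack([f,g]),None,fx=4,fy=4,interpolation=2),alpha=1.8))
E
```

```text
t=4.92 case TCP [ 61.   -1.7 106.3] tilt 20.9 F case [ 1.8 -0.6  0.3] grip 39.0 mm
```

View pics/g2.png

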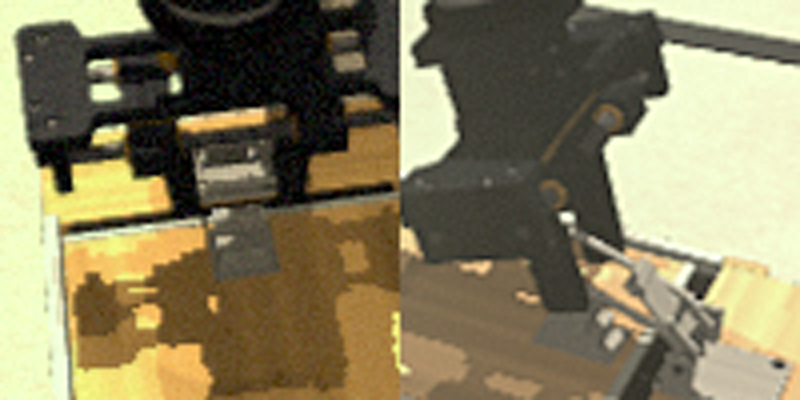

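Run:
```python
from h import *
from go import C,O
f=F["b"];K=f["camera_matrix"];R=cv2.Rodrigues(f["rvec"])[0];c=C.T@(-R.T@f["tvec"].ravel()-O)*1000
for n,u,v,y in [("bar",568,217,14),("rod at lever?",640,262,14),("tip+y finger",568,310,27)]:
    q=C.T@R.T@np.linalg.inv(K)@np.array([310+(u-400)/4,90+v/4,1]); print(n,(c+q*(y-c[1])/q[1]).round(1))
```

```text
bar [ 68.   14.  152.6]
rod at lever? [ 28.7  14.  137.4]
tip+y finger [ 59.4  27.  106.3]
```

```bash
python3 - <<'E'
from h import *
from go import C,O
f=F["b"];K=f["camera_matrix"];R=cv2.Rodrigues(f["rvec"])[0];c=C.T@(-R.T@f["tvec"].ravel()-O)*1000
print("cam",c)
for n,u,v in [("bar",568,217),("rod1",600,237),("rod at lever?",640,262),("lower rod?",600,290),("lever pl",655,270)]:
  for y in (-20,-2,14):
    q=C.T@R.T@np.linalg.inv(K)@np.array([310+(u-400)/4,90+v/4,1]); print(n,(c+q*(y-c[1])/q[1]).round(1))
E
python3 - <<'E'
import cv2
g=cv2.imread("pics/g2.png")[170:390,520:780]; cv2.imwrite("pics/g3.png",cv2.resize(g,None,fx=3,fy=2.7,interpolation=2))
E
```

```text
cam [-122.30002125  591.69975191  554.2417464 ]
bar [ 79.2 -20.  128.9]
bar [ 73.2  -2.  141.4]
bar [ 68.   14.  152.6]
rod1 [ 60.7 -20.  121.8]
rod1 [ 55.3  -2.  134.5]
rod1 [ 50.5  14.  145.8]
rod at lever? [ 37.6 -20.  112.9]
rod at lever? [ 32.9  -2.  125.9]
rod at lever? [ 28.7  14.  137.4]
lower rod? [ 57.6 -20.   88.2]
lower rod? [ 52.3  -2.  102. ]
lower rod? [ 47.6  14.  114.1]
lever pl [ 29.1 -20.  110.4]
lever pl [ 24.6  -2.  123.5]
lever pl [ 20.7  14.  135.1]
```

View pics/g3.png

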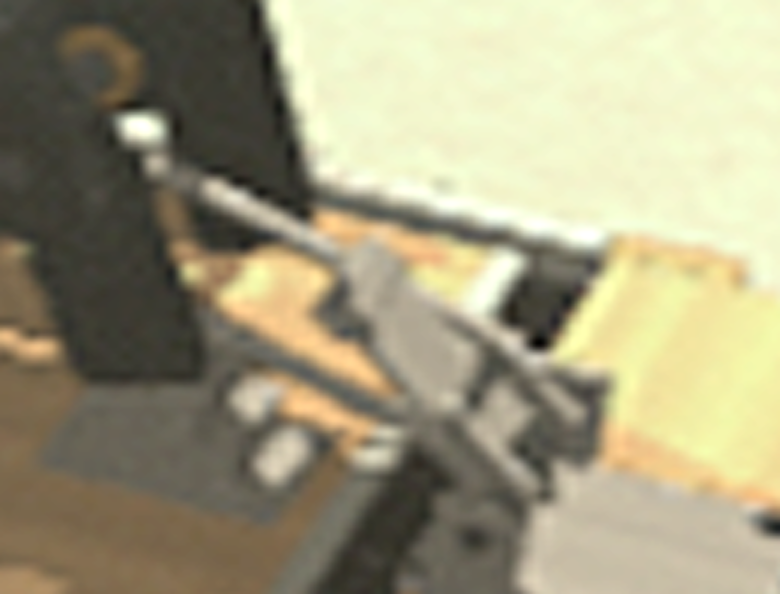

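The side view shows the far rod running from (568,217) to (640,262): the loop is now at ~20° slope, held about 18 mm behind the fingertips – too deep to reach the keeper without touching the lid. I'll regrip nearer the tips with less tilt.

```bash
python3 go.py 64,-2.5,111,10
```

```text
t=5.02 case TCP [ 60.8  -1.7 106.8] tilt 20.9 F case [1.4 0.4 0.7] grip 39.0 mm
(64.0, -2.5, 111.0, 10.0) shift cm [ 0.15  0.08 -0.51] turn deg [-0.1 10.9  0.1]
```

>>> jog_arm(
  targets=[
    [[0,0,0],[0,0,0],4.8],
    [[0,0,0],[0,0,0],4.8],
    [[0,0,-0.1],[0,1,0],4.8],
    [[0.05,0.05,-0.3],[0,5,0],4.8],
    [[0.15,0.08,-0.5],[0,9,0],4.8],
    [[0.15,0.08,-0.5],[0,11,0],4.8],
    [[0.15,0.08,-0.5],[0,11,0],4.8],
    [[0.15,0.08,-0.5],[0,11,0],3.6],
    [[0.15,0.08,-0.5],[0,11,0],3.6],
    [[0.15,0.08,-0.5],[0,11,0],3.6],
  ],
  grip_force=12,
)

```text
time: 5.85
ee_pos: [0.5512, -0.0979, 0.1109]
tcp_rot: [[0.984, 0.026, -0.174], [0.026, -1.0, -0.003], [-0.174, -0.002, -0.985]]
force: [-1.1, 2.9, 0.1]
grip_width: 0.447
```

```bash
python3 go.py;  python3 - <<'E'
from cell import *
import cv2,numpy as np
g=grab_frame("side")["image"][110:190,330:410,::-1]
cv2.imwrite("pics/g4.png",cv2.convertScaleAbs(cv2.resize(g,None,fx=7,fy=7,interpolation=2),alpha=1.8))
E
```

```text
t=5.85 case TCP [ 63.9  -2.3 110.9] tilt 10.0 F case [-1.   2.9  0.1] grip 39.4 mm
```

View pics/g4.png

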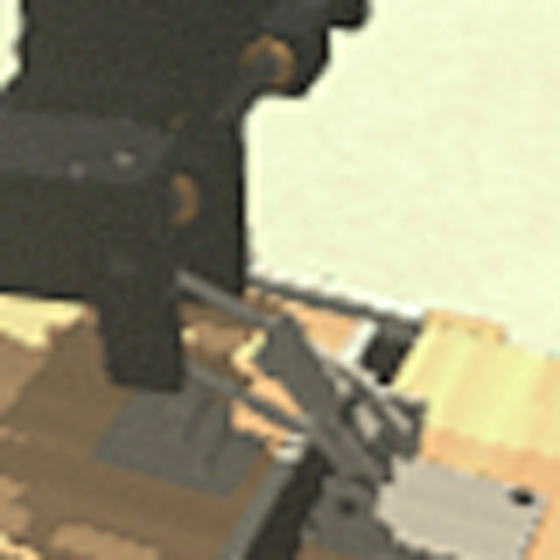

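>>> jog_arm(
  targets=[
    [[0.1,0,0.35],[0,0,0],3.6],
    [[0.2,0,0.7],[0,0,0],3.6],
    [[0.29,0,1.03],[0,0,0],3.6],
    [[0.35,0,1.35],[0,0,0],3.6],
    [[0.4,0,1.7],[0,0,0],3.6],
    [[0.45,0,2.05],[0,0,0],3.6],
    [[0.4,0,2.4],[0,0,0],3.6],
    [[0.33,0,2.75],[0,0,0],3.6],
    [[0.33,0,2.75],[0,0,0],3.6],
  ],
)

```text
time: 6.65
ee_pos: [0.5513, -0.098, 0.0829]
tcp_rot: [[0.985, 0.026, -0.17], [0.026, -1.0, -0.003], [-0.17, -0.002, -0.986]]
force: [2.6, 5.5, 0.4]
grip_width: 0.44
```

```bash
python3 go.py;  python3 - <<'E'
from cell import *
import cv2,numpy as np
g=grab_frame("side")["image"][110:190,330:410,::-1]
cv2.imwrite("pics/g5.png",cv2.convertScaleAbs(cv2.resize(g,None,fx=7,fy=7,interpolation=2),alpha=1.8))
E
```

```text
t=6.65 case TCP [63.9 -2.4 82.9] tilt 9.8 F case [2.8 5.5 0.4] grip 38.8 mm
```

View pics/g5.png

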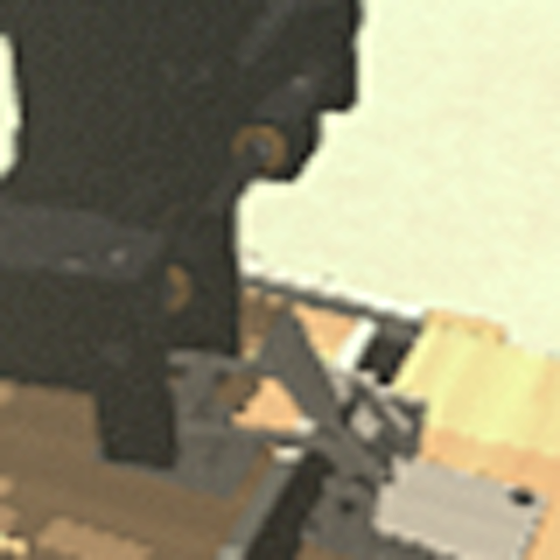

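>>> jog_arm(
  targets=[
    [[-0.1,-0.08,0.1],[0,0,0],3.6],
    [[-0.2,-0.16,0.2],[0,0,0],3.6],
    [[-0.3,-0.24,0.35],[0,0,0],3.6],
    [[-0.35,-0.24,0.46],[0,0,0],3.6],
    [[-0.35,-0.24,0.46],[0,0,0],3.6],
  ],
)

```text
time: 7.12
ee_pos: [0.5482, -0.0977, 0.0799]
tcp_rot: [[0.986, 0.025, -0.167], [0.025, -1.0, -0.005], [-0.167, 0.001, -0.986]]
force: [4.2, 0.9, 1.3]
grip_width: 0.448
```

```bash
python3 go.py
```

```text
t=7.12 case TCP [60.9 -2.  79.9] tilt 9.6 F case [4.2 0.8 1.3] grip 39.5 mm
```

>>> jog_arm(
  targets=[
    [[0.03,0,0.1],[0,0,0],3.6],
    [[0.05,0,0.25],[0,0,0],3.6],
    [[0.05,0,0.25],[0,0,0],3.6],
  ],
)

```text
time: 7.37
ee_pos: [0.5478, -0.0977, 0.0783]
tcp_rot: [[0.986, 0.025, -0.168], [0.024, -1.0, -0.005], [-0.168, 0.001, -0.986]]
force: [3.8, 2.1, 10.4]
grip_width: 0.448
```

```bash
python3 go.py
```

```text
t=7.37 case TCP [60.5 -2.  78.3] tilt 9.7 F case [ 3.9  2.  10.4] grip 39.5 mm
```

Fz jumped to 10 N: the bar (or finger) has met something. Look closely with all cameras.

Run:
```python
from cell import *
import cv2,numpy as np,pickle
o=observe(); w=grab_frame("wrist"); pickle.dump((o,w),open("pics/w2.pkl","wb"))
g=grab_frame("side")["image"][120:180,335:395,::-1]; s=grab_frame("scene")["image"][140:200,225:275,::-1]
w=w["image"][100:240,230:410,::-1]
r=lambda i,k:cv2.resize(i,None,fx=k,fy=k,interpolation=2)
top=np.hstack([r(g,6),r(s,6)]); c=np.zeros((600,780,3),np.uint8); c[:360,:660]=top; W=r(w,1.7); c[362:362+W.shape[0],:W.shape[1]]=W
cv2.imwrite("pics/g6.png",cv2.convertScaleAbs(c,alpha=1.9))
```

```text
(no output)
```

View pics/g6.png

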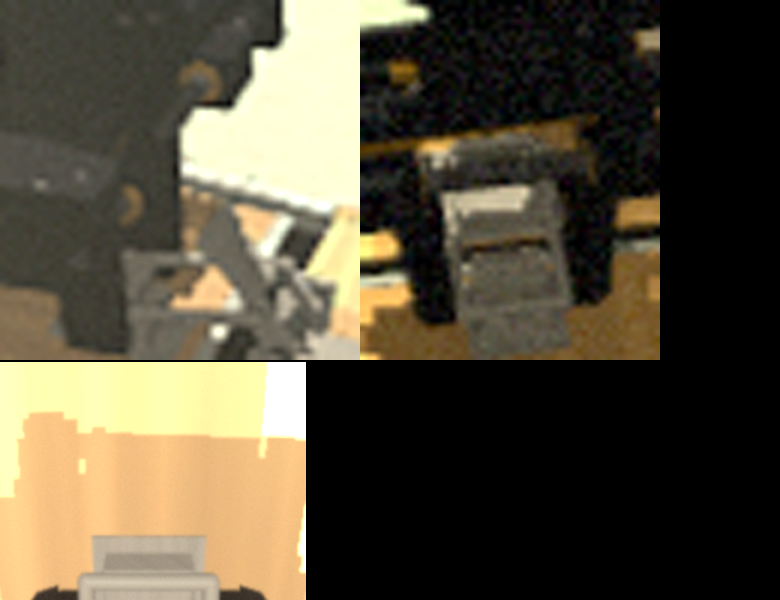

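Run:
```python
import pickle
from h import *
from go import C,O
o,f=pickle.load(open("pics/w2.pkl","rb")); K=f["camera_matrix"]; H=f["hand_eye"]
def wr(u,v):
    d=np.array([u-K[0,2],v-K[1,2]])/K[0,0]; r=np.hypot(*d); c=np.r_[d/r*np.sin(r),np.cos(r)]; R=o["tcp_rot"]
    return C.T@(o["ee_pos"]+R@H[:3,3]-O)*1000, C.T@R@H[:3,:3]@c
def cr(k,u,v):
    g=F[k];R=cv2.Rodrigues(g["rvec"])[0]; return C.T@(-R.T@g["tvec"].ravel()-O)*1000, C.T@R.T@np.linalg.inv(g["camera_matrix"])@np.array([u,v,1])
def xz(rays):  # intersect planes containing y axis => 2D x,z intersection
    A=[];b=[]
    for p,q in rays: n=np.array([q[2],-q[0]])/np.hypot(q[0],q[2]); A.append(n); b.append(n@p[[0,2]])
    return np.linalg.lstsq(np.array(A),np.array(b),rcond=None)[0]
for v in (300,304): 
  for vw in (577,581): print(v,vw,xz([cr("a",225+(517-360)/6,140+v/6),wr(230+149/1.7,100+(vw-362)/1.7)]).round(1))
# wrist: keeper flange far edge, block far edge
for n,vv,z in [("flange far",536,70),("flange far",536,82),("block far",553,82),("block far",553,94),("bar",579,85),("bar",579,90),("bar",579,96)]:
    p,q=wr(230+149/1.7,100+(vv-362)/1.7); print(n,z,(p+q*(z-p[2])/q[2]).round(1))
# bar width check (40 over outsides)
for z in(85,90,96):
    a=[(p+q*(z-p[2])/q[2])[1] for p,q in(wr(230+u/1.7,100+217/1.7) for u in(78,219))]; print(z,a)
# near rod, side view: at finger edge
p,q=cr("b",335+135/6,120+312/6); print("near rod",(p+q*(15-p[1])/q[1]).round(1))
p,q=cr("b",335+135/6,120+262/6); print("far rod",(p+q*(-20-p[1])/q[1]).round(1))
```

```text
300 577 [80.8 89.9]
300 581 [78.6 88.4]
304 577 [79.1 87.1]
304 581 [76.9 85.5]
flange far 70 [83.3 -2.9 70. ]
flange far 82 [89.2 -2.9 82. ]
block far 82 [83.9 -2.9 82. ]
block far 94 [90.3 -2.9 94. ]
bar 85 [77.2 -2.9 85. ]
bar 90 [80.2 -2.9 90. ]
bar 96 [83.8 -2.9 96. ]
85 [np.float64(17.08098006164336), np.float64(-22.655041778336237)]
90 [np.float64(16.298736399950503), np.float64(-21.871793292363094)]
96 [np.float64(15.360044005919088), np.float64(-20.931895109195324)]
near rod [50.4 15.  89.3]
far rod [ 62.9 -20.   83.4]
```

The bar is at about (77, 85): resting on the ledge beyond the lip (its 40 mm width matches at z 85). Keeper appears to stand far. Draw back in small steps, with less down force.

>>> jog_arm(
  targets=[
    [[-0.1,0,-0.05],[0,0,0],3.6],
    [[-0.2,0,-0.05],[0,0,0],3.6],
    [[-0.3,0,-0.04],[0,0,0],3.6],
    [[-0.4,0,-0.03],[0,0,0],3.6],
    [[-0.4,0,-0.03],[0,0,0],3.6],
  ],
)

```text
time: 7.93
ee_pos: [0.5446, -0.0978, 0.0788]
tcp_rot: [[0.986, 0.025, -0.166], [0.024, -1.0, -0.005], [-0.166, 0.001, -0.986]]
force: [4.4, 1.3, 5.2]
grip_width: 0.437
```

```bash
python3 go.py
```

```text
t=7.93 case TCP [57.2 -2.  78.8] tilt 9.6 F case [4.4 1.1 5.2] grip 38.5 mm
```

>>> jog_arm(
  targets=[
    [[-0.1,0,0],[0,0,0],3.6],
    [[-0.2,0,0.01],[0,0,0],3.6],
    [[-0.3,0,0.02],[0,0,0],3.6],
    [[-0.3,0,0.02],[0,0,0],3.6],
  ],
)

```text
time: 8.27
ee_pos: [0.5407, -0.0978, 0.0789]
tcp_rot: [[0.985, 0.025, -0.168], [0.024, -1.0, -0.005], [-0.168, 0.001, -0.986]]
force: [4.8, 1.3, 4.9]
grip_width: 0.444
```

```bash
python3 go.py
```

```text
t=8.27 case TCP [53.3 -2.  78.9] tilt 9.7 F case [4.9 1.2 4.9] grip 39.1 mm
```

>>> jog_arm(
  targets=[
    [[-0.1,0,0.01],[0,0,0],3.6],
    [[-0.2,0,0.01],[0,0,0],3.6],
    [[-0.2,0,0.01],[0,0,0],3.6],
  ],
)

```text
time: 8.52
ee_pos: [0.5372, -0.0979, 0.0789]
tcp_rot: [[0.985, 0.025, -0.171], [0.025, -1.0, -0.005], [-0.171, 0.001, -0.985]]
force: [4.3, -0.2, 3.2]
grip_width: 0.446
```

```bash
python3 go.py
```

```text
t=8.52 case TCP [49.9 -1.9 78.9] tilt 9.9 F case [ 4.3 -0.3  3.2] grip 39.2 mm
```

>>> jog_arm(
  targets=[
    [[-0.07,0,0.01],[0,0,0],3.6],
    [[-0.15,0,0.02],[0,0,0],3.6],
    [[-0.15,0,0.02],[0,0,0],3.6],
  ],
)

```text
time: 8.77
ee_pos: [0.5349, -0.0978, 0.0788]
tcp_rot: [[0.985, 0.025, -0.173], [0.024, -1.0, -0.005], [-0.173, 0.0, -0.985]]
force: [2.5, -1.0, 4.3]
grip_width: 0.448
```

```bash
python3 go.py
```

```text
t=8.77 case TCP [47.6 -1.8 78.8] tilt 9.9 F case [ 2.4 -1.1  4.3] grip 39.5 mm
```

>>> jog_arm(
  targets=[
    [[-0.07,0,0.01],[0,0,0],3.6],
    [[-0.15,0,0.02],[0,0,0],3.6],
    [[-0.15,0,0.02],[0,0,0],3.6],
  ],
)

```text
time: 9.02
ee_pos: [0.5331, -0.0978, 0.0787]
tcp_rot: [[0.985, 0.025, -0.173], [0.024, -1.0, -0.005], [-0.173, 0.0, -0.985]]
force: [2.9, -2.1, 3.4]
grip_width: 0.442
```

```bash
python3 go.py
```

```text
t=9.02 case TCP [45.8 -1.7 78.7] tilt 10.0 F case [ 2.9 -2.1  3.4] grip 39.0 mm
```

>>> jog_arm(
  targets=[
    [[-0.05,0,0.01],[0,0,0],3.6],
    [[-0.1,0,0.01],[0,0,0],3.6],
    [[-0.1,0,0.01],[0,0,0],3.6],
  ],
)

```text
time: 9.27
ee_pos: [0.5328, -0.0978, 0.0788]
tcp_rot: [[0.985, 0.025, -0.172], [0.025, -1.0, -0.005], [-0.172, 0.0, -0.985]]
force: [3.7, -3.0, 1.9]
grip_width: 0.448
```

```bash
python3 go.py
```

```text
t=9.27 case TCP [45.5 -1.7 78.8] tilt 9.9 F case [ 3.6 -3.1  1.9] grip 39.5 mm
```

>>> jog_arm(
  targets=[
    [[-0.05,0,0.01],[0,0,0],3.6],
    [[-0.1,0,0.01],[0,0,0],3.6],
    [[-0.1,0,0.01],[0,0,0],3.6],
  ],
)

```text
time: 9.52
ee_pos: [0.5325, -0.0977, 0.0787]
tcp_rot: [[0.985, 0.025, -0.171], [0.025, -1.0, -0.005], [-0.171, 0.0, -0.985]]
force: [5.4, -1.5, -0.4]
grip_width: 0.445
```

```bash
python3 go.py;  python3 - <<'E'
from cell import *
import cv2,numpy as np,pickle
o=observe(); w=grab_frame("wrist"); pickle.dump((o,w),open("pics/w3.pkl","wb"))
g=grab_frame("side"); s=grab_frame("scene"); pickle.dump((g,s),open("pics/gs3.pkl","wb"))
w0=pickle.load(open("pics/w2.pkl","rb"))[1]["image"][100:240,250:390]
w=w["image"][100:240,250:390]
r=lambda i,k:cv2.resize(i[:,:,::-1],None,fx=k,fy=k,interpolation=2)
c=np.zeros((600,800,3),np.uint8)
a=r(s["image"][150:200,225:275],6); c[:300,:300]=a; a=r(g["image"][120:170,345:395],6); c[:300,302:602]=a
a=r(w,2); c[302:582,:280]=a; c[302:582,300:580]=r(w0,2)
cv2.imwrite("pics/g7.png",cv2.convertScaleAbs(c,alpha=1.6))
E
```

```text
t=9.52 case TCP [45.1 -1.7 78.7] tilt 9.8 F case [ 5.4 -1.6 -0.4] grip 39.2 mm
```

Contact with the upright felt (force rising, motion stopped). Ease off and test for the lip by lifting gently.

>>> jog_arm(
  targets=[
    [[0.05,0,-0.1],[0,0,0],3.6],
    [[0.03,0,-0.2],[0,0,0],3.6],
    [[0.01,0,-0.3],[0,0,0],3.6],
    [[-0.01,0,-0.4],[0,0,0],3.6],
    [[-0.03,0,-0.5],[0,0,0],3.6],
    [[-0.03,0,-0.5],[0,0,0],3.6],
  ],
)

```text
time: 10.17
ee_pos: [0.5319, -0.0976, 0.0827]
tcp_rot: [[0.985, 0.025, -0.173], [0.024, -1.0, -0.004], [-0.173, -0.0, -0.985]]
force: [4.9, -3.2, -7.2]
grip_width: 0.442
```

```bash
python3 go.py
```

```text
t=10.17 case TCP [44.6 -1.5 82.7] tilt 10.0 F case [ 4.9 -3.3 -7.2] grip 38.9 mm
```

Lip confirmed (−7 N on lifting 4 mm). Lower, release, withdraw.

>>> jog_arm(
  targets=[
    [[0.03,0,0.1],[0,0,0],3.6],
    [[0.06,0,0.22],[0,0,0],3.6],
    [[0.06,0,0.22],[0,0,0],4.4],
    [[0.06,0,0.22],[0,0,0],5],
    [[0.06,0,0.22],[0,0,0],5.4],
    [[0.06,0,-0.4],[0,0,0],5.4],
    [[0.06,0,-1.5],[0,0,0],5.4],
    [[0.06,0,-3.5],[0,0,0],5.4],
    [[0.06,0,-6],[0,0,0],5.4],
    [[0.06,0,-8],[0,0,0],4],
  ],
)

```text
time: 11.0
ee_pos: [0.5464, -0.0965, 0.1643]
tcp_rot: [[0.985, 0.025, -0.173], [0.025, -1.0, -0.003], [-0.173, -0.001, -0.985]]
force: [0.1, -0.3, 0.3]
grip_width: 0.557
```

```bash
python3 go.py;  python3 - <<'E'
from cell import *
import cv2,numpy as np,pickle
o=observe(); w=grab_frame("wrist"); pickle.dump((o,w),open("pics/w4.pkl","wb"))
g=grab_frame("side"); s=grab_frame("scene"); pickle.dump((g,s),open("pics/gs4.pkl","wb"))
r=lambda i,k:cv2.resize(i[:,:,::-1],None,fx=k,fy=k,interpolation=2)
c=np.zeros((600,800,3),np.uint8)
c[:300,:300]=r(s["image"][150:200,225:275],6); c[:360,302:722]=r(g["image"][115:175,335:405],6)
c[362:600,:500]=r(w["image"][60:179,200:450],2)
cv2.imwrite("pics/g8.png",cv2.convertScaleAbs(c,alpha=1.6))
E
```

```text
t=11.00 case TCP [ 59.1  -0.7 164.3] tilt 10.0 F case [ 0.1 -0.3  0.3] grip 49.1 mm
```

View pics/g8.png

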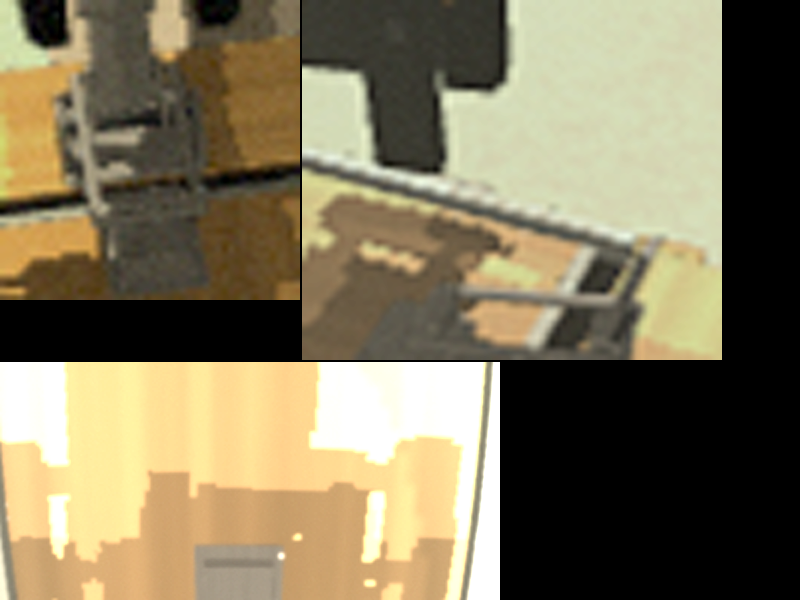

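Loop lies hooked at the keeper (scene crop bar at (105–200,205)), lever upright. That was my 12th picture; from here I go by force and numbers. Close fingers and go to the lever's keeper side.

```bash
python3 go.py 40,-2,150,30 36,-2,123,30
```

```text
t=11.15 case TCP [ 60.1  -0.9 164.2] tilt 9.8 F case [-0.6  0.4 -0.3] grip 40.3 mm
(40.0, -2.0, 150.0, 30.0) shift cm [-1.74  0.11  1.74] turn deg [ -0.  -20.2   0. ]
(36.0, -2.0, 123.0, 30.0) shift cm [-1.68  0.11  4.47] turn deg [ -0.  -20.2   0. ]
```

>>> jog_arm(
  targets=[
    [[0,0,0],[0,-4,0],2],
    [[-0.4,0.05,0],[0,-10,0],0],
    [[-0.8,0.1,0.5],[0,-16,0],0],
    [[-1.2,0.1,1.2],[0,-20.2,0],0],
    [[-1.7,0.1,1.7],[0,-20.2,0],0],
    [[-1.7,0.1,2.7],[0,-20.2,0],0],
    [[-1.7,0.1,3.7],[0,-20.2,0],0],
    [[-1.7,0.1,4.5],[0,-20.2,0],0],
    [[-1.7,0.1,4.5],[0,-20.2,0],0],
  ],
  grip_force=20,
)

```text
time: 11.9
ee_pos: [0.5202, -0.0985, 0.1202]
tcp_rot: [[0.863, 0.025, -0.504], [0.022, -1.0, -0.012], [-0.504, -0.001, -0.864]]
force: [-0.3, 0.2, -0.2]
grip_width: 0.004
```

```bash
python3 go.py 13,-2,123,30 3,-2,123,30
```

```text
t=11.90 case TCP [ 32.9  -2.1 120.2] tilt 30.3 F case [-0.3  0.2 -0.2] grip 0.4 mm
(13.0, -2.0, 123.0, 30.0) shift cm [-1.86 -0.01  0.76] turn deg [-0.   0.3  0. ]
(3.0, -2.0, 123.0, 30.0) shift cm [-2.72 -0.01  1.26] turn deg [-0.   0.3  0. ]
```

>>> jog_arm(
  targets=[
    [[-0.4,0,0.16],[0,0,0],0],
    [[-0.8,0,0.33],[0,0,0],0],
    [[-1.2,0,0.5],[0,0,0],0],
    [[-1.55,0,0.63],[0,0,0],0],
    [[-1.86,0,0.76],[0,0,0],0],
    [[-1.86,0,0.76],[0,0,0],0],
  ],
)

```text
time: 12.4
ee_pos: [0.5016, -0.0991, 0.1245]
tcp_rot: [[0.865, 0.025, -0.502], [0.022, -1.0, -0.012], [-0.502, -0.0, -0.865]]
force: [0.6, 0.4, -0.3]
grip_width: 0.003
```

```bash
python3 go.py 3,-2,123,30 -7,-2,120.6,30 -16,-2,115.5,30
```

```text
t=12.40 case TCP [ 14.2  -2.2 124.5] tilt 30.1 F case [ 0.6  0.3 -0.3] grip 0.3 mm
(3.0, -2.0, 123.0, 30.0) shift cm [-0.89 -0.02  0.7 ] turn deg [-0.   0.1  0. ]
(-7.0, -2.0, 120.6, 30.0) shift cm [-1.64 -0.02  1.41] turn deg [-0.   0.1  0. ]
(-16.0, -2.0, 115.5, 30.0) shift cm [-2.16 -0.02  2.3 ] turn deg [-0.   0.1  0. ]
```

>>> jog_arm(
  targets=[
    [[-0.3,0,0.23],[0,0,0],0],
    [[-0.6,0,0.46],[0,0,0],0],
    [[-0.89,0,0.7],[0,0,0],0],
    [[-0.89,0,0.7],[0,0,0],0],
  ],
)

```text
time: 12.73
ee_pos: [0.4904, -0.0992, 0.1224]
tcp_rot: [[0.864, 0.025, -0.502], [0.022, -1.0, -0.012], [-0.502, -0.001, -0.865]]
force: [0.4, 0.8, -0.1]
grip_width: 0.004
```

```bash
python3 go.py -7,-2,120.6,30 -16,-2,115.5,30
```

```text
t=12.73 case TCP [  3.   -2.1 122.4] tilt 30.2 F case [ 0.4  0.8 -0.1] grip 0.4 mm
(-7.0, -2.0, 120.6, 30.0) shift cm [-0.78 -0.01  0.66] turn deg [-0.   0.2  0. ]
(-16.0, -2.0, 115.5, 30.0) shift cm [-1.3  -0.01  1.55] turn deg [-0.   0.2  0. ]
```

>>> jog_arm(
  targets=[
    [[-0.26,0,0.22],[0,0,0],0],
    [[-0.52,0,0.44],[0,0,0],0],
    [[-0.78,0,0.66],[0,0,0],0],
    [[-0.78,0,0.66],[0,0,0],0],
  ],
)

```text
time: 13.07
ee_pos: [0.482, -0.0994, 0.1203]
tcp_rot: [[0.866, 0.025, -0.499], [0.022, -1.0, -0.012], [-0.499, -0.001, -0.867]]
force: [5.9, 0.0, -2.8]
grip_width: 0.007
```

```bash
python3 go.py -16,-2,115.5,30 -22,-2,110,30
python3 - <<'E'
import pickle
from h import *
from go import C,O
from cell import *
f=F["b"];K=f["camera_matrix"];R=cv2.Rodrigues(f["rvec"])[0];c=C.T@(-R.T@f["tvec"].ravel()-O)*1000
for n,u,v in [("lever top",650,238),("pivot joint",618,300),("rod bar end",465,290)]:
  for y in (-16,-2,10):
    q=C.T@R.T@np.linalg.inv(K)@np.array([335+(u-302)/6,115+v/6,1]); print(n,(c+q*(y-c[1])/q[1]).round(1))
E
```

```text
t=13.07 case TCP [ -5.4  -2.  120.3] tilt 29.9 F case [ 5.9 -0.1 -2.8] grip 0.6 mm
(-16.0, -2.0, 115.5, 30.0) shift cm [-0.68 -0.    0.94] turn deg [-0.  -0.1  0. ]
(-22.0, -2.0, 110.0, 30.0) shift cm [-0.93 -0.    1.72] turn deg [-0.  -0.1  0. ]
lever top [-10.3 -16.  132.4]
lever top [-12.9  -2.  142.1]
lever top [-15.1  10.  150.4]
pivot joint [ -3.2 -16.  104.1]
pivot joint [ -5.9  -2.  114.5]
pivot joint [ -8.3  10.  123.4]
rod bar end [ 51.4 -16.   90.7]
rod bar end [ 47.4  -2.  101.4]
rod bar end [ 44.   10.  110.5]
```

>>> jog_arm(
  targets=[
    [[-0.23,0,0.3],[0,0,0],0],
    [[-0.46,0,0.62],[0,0,0],0],
    [[-0.7,0,0.95],[0,0,0],0],
    [[-0.7,0,0.95],[0,0,0],0],
  ],
)

```text
time: 13.4
ee_pos: [0.4723, -0.0996, 0.1153]
tcp_rot: [[0.867, 0.026, -0.497], [0.022, -1.0, -0.012], [-0.497, -0.001, -0.868]]
force: [5.5, -0.2, 1.6]
grip_width: 0.004
```

```bash
python3 go.py -22.5,-2,109,30 -34,-2,108,28
```

```text
t=13.40 case TCP [-15.1  -2.  115.3] tilt 29.8 F case [ 5.5 -0.4  1.6] grip 0.4 mm
(-22.5, -2.0, 109.0, 30.0) shift cm [-0.33  0.    0.92] turn deg [-0.  -0.2  0.1]
(-34.0, -2.0, 108.0, 28.0) shift cm [-1.28 -0.    1.58] turn deg [-0.   1.8  0.1]
```

>>> jog_arm(
  targets=[
    [[-0.15,0,0.3],[0,0,0],0],
    [[-0.3,0,0.62],[0,0,0],0],
    [[-0.45,0,0.95],[0,0,0],0],
    [[-0.45,0,0.95],[0,0,0],0],
  ],
)

```text
time: 13.73
ee_pos: [0.4613, -0.0999, 0.11]
tcp_rot: [[0.865, 0.025, -0.502], [0.022, -1.0, -0.012], [-0.502, -0.001, -0.865]]
force: [3.0, 1.1, 1.6]
grip_width: 0.003
```

```bash
python3 go.py -30,-2,105,28 -33,-2,103,22 -37,-2,100,15
```

```text
t=13.73 case TCP [-26.   -2.1 110. ] tilt 30.1 F case [3.  1.  1.6] grip 0.3 mm
(-30.0, -2.0, 105.0, 28.0) shift cm [-0.09 -0.01  0.64] turn deg [-0.   2.1  0. ]
(-33.0, -2.0, 103.0, 22.0) shift cm [-0.25 -0.01  0.96] turn deg [-0.   8.1  0. ]
(-37.0, -2.0, 100.0, 15.0) shift cm [-0.45 -0.01  1.42] turn deg [-0.  15.1  0. ]
```

>>> jog_arm(
  targets=[
    [[-0.05,0,0.3],[0,1,0],0],
    [[-0.1,0,0.64],[0,2,0],0],
    [[-0.25,0,0.96],[0,8,0],0],
    [[-0.35,0,1.2],[0,12,0],0],
    [[-0.35,0,1.2],[0,12,0],0],
  ],
)

```text
time: 14.15
ee_pos: [0.4478, -0.1008, 0.1026]
tcp_rot: [[0.949, 0.024, -0.316], [0.023, -1.0, -0.007], [-0.316, -0.0, -0.949]]
force: [-1.5, 1.3, 0.6]
grip_width: 0.002
```

```bash
python3 go.py -38,-2,97,12 -40,-2,92,4 -40,-2,89,2
```

```text
t=14.15 case TCP [-39.6  -2.6 102.6] tilt 18.4 F case [-1.5  1.3  0.6] grip 0.2 mm
(-38.0, -2.0, 97.0, 12.0) shift cm [ 0.32 -0.06  0.48] turn deg [-0.   6.4 -0. ]
(-40.0, -2.0, 92.0, 4.0) shift cm [ 0.29 -0.06  1.02] turn deg [-0.  14.4 -0.1]
(-40.0, -2.0, 89.0, 2.0) shift cm [ 0.39 -0.06  1.3 ] turn deg [-0.  16.4 -0.1]
```

Forces (5–6 N at ~50°, fading to ~0 near over centre) match a hooked, tensioned loop. Press on to the stop.

>>> jog_arm(
  targets=[
    [[0.15,-0.03,0.25],[0,4,0],0],
    [[0.32,-0.06,0.5],[0,7,0],0],
    [[0.3,-0.06,0.8],[0,11,0],0],
    [[0.3,-0.06,1.02],[0,14,0],0],
    [[0.3,-0.06,1.02],[0,14,0],0],
  ],
)

```text
time: 14.57
ee_pos: [0.4505, -0.0997, 0.091]
tcp_rot: [[0.997, 0.025, -0.074], [0.025, -1.0, -0.001], [-0.074, -0.001, -0.997]]
force: [-1.2, -0.5, 4.0]
grip_width: 0.005
```

```bash
python3 go.py -41,-2,89,2
```

```text
t=14.57 case TCP [-36.8  -1.6  91. ] tilt 4.2 F case [-1.2 -0.4  4. ] grip 0.4 mm
(-41.0, -2.0, 89.0, 2.0) shift cm [-0.4   0.04  0.23] turn deg [-0.   2.2 -0. ]
```

Near the stop; press a little more in small steps.

>>> jog_arm(
  targets=[
    [[-0.2,0,0.05],[0,2,0],0],
    [[-0.4,0,0.1],[0,4,0],0],
    [[-0.4,0,0.2],[0,4,0],0],
    [[-0.4,0,0.2],[0,4,0],0],
  ],
)

```text
time: 14.9
ee_pos: [0.4504, -0.0998, 0.0906]
tcp_rot: [[1.0, 0.026, 0.001], [0.026, -1.0, -0.0], [0.001, 0.0, -1.0]]
force: [1.1, 0.8, 23.2]
grip_width: 0.003
```

```bash
python3 go.py
```

```text
t=14.90 case TCP [-37.   -1.6  90.6] tilt -0.1 F case [ 1.2  0.8 23.2] grip 0.3 mm
```

The lever is hard on its stop (23 N at z 90.6, plate top nominally 90). Lift away.

>>> jog_arm(
  targets=[
    [[0,0,-0.3],[0,0,0],0],
    [[0,0,-1],[0,0,0],0],
    [[0,0,-3],[0,0,0],0],
    [[0,0,-6],[0,0,0],0],
    [[0,0,-9],[0,0,0],0],
    [[0,0,-11.5],[0,0,0],0],
    [[0,0,-11.5],[0,0,0],0],
    [[0,0,-11.5],[0,0,0],0],
  ],
)

```text
time: 15.57
ee_pos: [0.4484, -0.0999, 0.2049]
tcp_rot: [[1.0, 0.025, -0.002], [0.025, -1.0, 0.0], [-0.002, -0.0, -1.0]]
force: [0.5, -0.9, 0.2]
grip_width: 0.007
```

```bash
python3 go.py
python3 - <<'E'
import pickle
from h import *
from go import C,O
from cell import *
o=observe(); w=grab_frame("wrist"); pickle.dump((o,w),open("pics/w5.pkl","wb"))
g=grab_frame("side"); s=grab_frame("scene"); pickle.dump((g,s),open("pics/gs5.pkl","wb"))
# seal gap: sample case-frame x profile at several y, z=70, scene & side, before vs now
S={"a":(F["a"]["image"],s["image"]),"b":(F["b"]["image"],g["image"])}
x=np.arange(4,42,2)
for c,ys in (("a",(-70,-60,50,60)),("b",(50,60,70))):
  for k in (0,1):
    prof=0
    for y in ys:
      P=[O+C@np.array([xx,y,72])/1000 for xx in x]; p=proj(c,P).astype(np.float32)
      prof=prof+cv2.remap(cv2.cvtColor(S[c][k],cv2.COLOR_RGB2GRAY),p[:,0],p[:,1],cv2.INTER_LINEAR)[:,0]/len(ys)
    print(c,k,dict(zip(x.tolist(),prof.round().astype(int).tolist())))
# brightness map of latch area in side view: subsampled levels
i=cv2.cvtColor(g["image"],cv2.COLOR_RGB2HSV)[140:176,345:407]
for r in i: print("".join("#" if v<60 else "o" if sat<60 else "." for h_,sat,v in r))
E
```

```text
t=15.57 case TCP [-39.   -1.8 204.9] tilt 0.1 F case [ 0.5 -0.9  0.2] grip 0.6 mm
a 0 {4: 113, 6: 114, 8: 116, 10: 117, 12: 114, 14: 101, 16: 76, 18: 51, 20: 31, 22: 18, 24: 20, 26: 39, 28: 77, 30: 108, 32: 111, 34: 108, 36: 112, 38: 114, 40: 116}
a 1 {4: 64, 6: 67, 8: 73, 10: 79, 12: 83, 14: 76, 16: 65, 18: 63, 20: 80, 22: 95, 24: 99, 26: 99, 28: 102, 30: 102, 32: 104, 34: 105, 36: 104, 38: 105, 40: 105}
b 0 {4: 117, 6: 118, 8: 121, 10: 103, 12: 54, 14: 34, 16: 38, 18: 39, 20: 38, 22: 35, 24: 50, 26: 97, 28: 125, 30: 121, 32: 112, 34: 114, 36: 116, 38: 115, 40: 115}
b 1 {4: 89, 6: 95, 8: 96, 10: 81, 12: 45, 14: 30, 16: 41, 18: 77, 20: 99, 22: 97, 24: 93, 26: 92, 28: 92, 30: 91, 32: 92, 34: 93, 36: 93, 38: 97, 40: 103}
oooooooooooooooooooooooooooooooooooooooooooooooooooooooooooooo
oooooooooooooooooooooooooooooooooooooooooooooooooooooooooooooo
oooooooooooooooooooooooooooooooooooooooooooooooooooooooooooooo
oooooooooooooooooooooooooooooooooooooooooooooooooooooooooooooo
oooooooooooooooooooooooooooooooooooooooooooooooooooooooooooooo
o##ooooooooooooooooooooooooooooooooooooooooooooooooooooo
[... 1196 characters left out ...]
.......
...............ooooooooo..........oooo#oo.....................
.........ooo..ooooo...ooooo.......oooo#oooo...................
.......ooooooooooo#......ooooo...oooo#####oooo................
.......ooooooooooo#.........oooooooo#########o................
......ooooooooooo#oooo..........oooooo#######.................
.....ooooooo#ooooooooo.........oooooooooo####.................
....oooooooooo###ooooo.........ooo########ooo.................
....ooooooooooo#ooooo.o........ooo##..####oooo................
...oo##ooooooooooooo##oooo....ooo###..###oooooo#o.............
...oo#######oooooooo#ooooo....oo#########ooooooo##............
..ooo####o#####oooooooooo....ooo##oo#####oooooooooo...........
```

Checks agree: the lid edge moved in about 8 mm in both views (side 25→17, scene 27→19), the rod still runs into the keeper, and the tool is clear with no load. Handing in.

```bash
python3 -c "
from cell import ctrl; print(ctrl.close_job())"; python3 go.py
```

```text
the job is handed in; nothing more can be done
None
the job is handed in; nothing more can be done
```

The draw latch is closed, and I handed the job in at about 15.6 s of the 72 s allowed.

- **Hooking the loop:** I gripped the loop, swung it down and, partway, regripped it nearer the fingertips. I lowered the bar onto the ledge beyond the lip and drew it back gently until it met the upright, at about 5 N. A 4 mm lift test met the lip at about 7 N, so the bar was under it. Then I released the loop.
- **Pressing the lever:** With the fingers shut I pressed the lever over centre to its stop. It took about 6 N on the way and read 23 N at the stop. I then lifted clear.

**Last checks:**
- **Lever:** the fingertip stopped at z 90.6 mm, against a nominal 90 mm for the lever's top when fully down.
- **Lid:** both fixed cameras showed its edge drawn in about 8 mm and still held after I let go, within the expected 3 to 12 mm.
- **Loop:** a coarse map of the side image showed the loop's rod still reaching the keeper.
- **Tool:** it was 115 mm clear of the latch with no load on it.

**Limits of the checks:**
- My 12 picture views were used up before the lever press, so the final state was checked by force and pixel values, not by eye.
- My early estimate that the keeper stood at the far end of its range did not fit what followed. The lever had slackened further than that predicts, and the lid drew in only about 8 mm.
- While gripped, the loop also took sideways loads of up to about 7 N from imperfect centring.

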